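# Hang the hinged lid back on the drawing-supply box

## Robot

A 6-joint arm with a two-finger parallel gripper is mounted at the origin on the work surface. World frame = base frame: x ahead of the robot, y to its left, z up, the work surface at z = 0. Lengths are in m, angles in rad, forces in N, time in s.
With the tool pointing down it reaches from about 0.4 to 0.825 m from the base axis. Payload 7 kg.
Tool frame: the origin (TCP) lies on the mounting face of the last link; the fingertips stand 178 mm ahead of it and the grasp point (between the pads) lies arm.grip_depth ahead of it (arm.grip_depth is the distance from the TCP to the grasp point, in m); z points along the fingers, y is the direction in which the jaws open and shut (so a half turn about z gives the same grasp; the last joint's range is limited). The gripper opens to 88 mm and grips with 3 to 60 N. Pads are 19 mm wide; open, the fingers measure 130 mm over their backs; the gripper's body (78 mm by 193 mm) begins 47 mm behind the grasp point.
Start: joints at [-0.878, 0.359, 0.012, 0, -1.224, -0.288], TCP at [0.266, -0.62, 0.405] pointing down, gripper open.
Joint ranges: [-3.07, 3.07], [-1.43, 2.12], [-1.02, 1.25], [-3.03, 1.67], [-3.05, -0], [-3.03, 3.03]. Speed limits (rad/s): [2.39, 2.39, 3.01, 3.14, 3.14, 3.14].

## Interface

Orientations are given as [roll, pitch, yaw] about the fixed x, y, z axes, in that order (R = Rz(yaw) Ry(pitch) Rx(roll)).
In Python, from station import arm gives the robot as it stands.
- The arm moves only by the tool carry_out, never from a script. Its argument "targets" is a list that holds one entry, the list of rows, each a list of 7 numbers: the turn, a rotation vector about the tool's x, y, z in units of 8 degrees (1.0 is 8 degrees), then the shift along the tool's x, y, z in units of 2.5 cm (1.0 is 2.5 cm), then the opening, from -1 (shut) to 1 (fully open). A call has 1 to 20 rows; each row shifts and turns the commanded pose from where the row before left it, along the tool's axes as they then stand; what a row does not reach is not made up. A row lasts 1/8 s, in which the tool goes at most 62.5 mm and 10.7 degrees, less where a joint would pass 70% of its speed; a pose out of reach is approached as far as the arm can. A call with a number of a shift or a turn outside -1 to 1 is refused whole. A call with a gripper value outside its range is refused whole. The fingers move at their own pace and stop on an object; "squeeze" is the grip in N (left out, the last holds). Time passes only in rows, so rows that do not move let the fingers close. It gives the time, the measured TCP pose, the force and the opening at its end, in the units of the state.
- arm.get_state(): the state, without advancing time (a new reading comes with each control period).
- arm.grab_frame(name): name is "side" or "top" or "wrist"; returns (picture, depth): 480x640x3 uint8, red, green, blue; 480x640 float32, m along the optical axis (not along the pixel's ray), 0 where there is no reading.
- arm.camera_model(name): a dict with "camera_matrix" (3x3 intrinsics, pixels), "distortion" ([k1, k2, p1, p2, k3] as OpenCV has them; the pictures are not rectified), "world_from_camera" (4x4, takes a point from camera to world coordinates). Camera axes: x right, y down, z forward; pixel columns grow to the right and rows downward; lengths in m; the calibration is good to about 2 mm. A picture is of the moment at which its call begins: read the wrist's pose just before it. camera_model takes no time and is no camera call; for the wrist camera it gives the pose at the moment of the call.
- arm.job_done(): hands the job in, once; it reports no verdict.
Trained networks look in the newest picture that a camera, given by its name, has taken for a name from the list of things; names that differ only in an ending like _2 or _b are one class to them, and where a whole thing is asked for, a point or a joint stands for the part that bears it (a point fixed in the world has none). Each returns a list of dicts, best first, with "conf" (0 to 1); they miss things now and then, are a little off and sometimes report something else, mostly with a low value. They report only what shows in the picture. A call takes as long as a camera call.
- arm.spot_in(camera, query): "point" ([row, column] in pixels, amid what is visible of it).
- arm.landmark_of(camera, query): "point" ([row, column] in pixels: a listed point, or the origin of a listed thing).
The state is a dict: "t": time; "q": joint angles; "qd": joint speeds; "joint_efforts": joint torques, N m; "eef_pos": TCP position; "ee_rot": TCP orientation; "force": force on the tool from outside, world axes, zero at the start; "moment": the same for the moment, N m; "width": finger opening in m.
Only numpy, scipy, OpenCV 4.12 (cv2) and the standard library are available. Lean on these libraries where they do the work, as an engineer would, in place of code of your own. Each camera call takes 0.05 s, during which the arm holds its last target.

## Task

The open supply box on the drawing table is missing its hinged lid. Pick the lid that has the two steel hinge knuckles by its handle and lower it onto the box so that both knuckles drop over the two hinge pins and the lid lies flat and closed on the rim; lower it, do not drop it. Leave the plain lid without knuckles where it lies.

Things in the scene. Friction and masses are not known exactly. Their poses are not given: they have to be found in the camera images.
- hinged_lid: Loose brown wooden lid lying on the table, 150 (x) by 190 (y) by 12 mm, 0.26 to 0.42 kg, with two steel knuckles past its +x edge. Origin: centre of its underside, z up. Handle: dark wooden bar along y over the centre, 14 wide (x), 16 tall, 110 mm long, its middle 48 mm above the underside, 28 mm free under it; its feet fill the last 12 mm at each end.
- knuckle_mid (a point): Hinge line of that lid, midway between its knuckles: x = 97, y = 0, z = 16 mm in the lid's frame, same axes. The knuckles, 18 mm wide, stand at y = +65 and -65 mm: inverted Vs open below, 32 mm wide inside at the mouth (level with the underside), 7 mm at the top, so they centre on the pins from about 10 mm or 10 degrees off.
- supply_box: Open brown wooden box, fixed, 150 (x) by 190 (y) mm, rim 55 mm high. Origin: centre of its underside; z up. Outside its +x wall two level 10 mm pins lie along y at x = 97, z = 71 mm, from 43 to 87 mm either side of the middle, each on a post (76 mm high) at its inner end. Closed, the lid's origin is 55 mm above the box's, axes matching, each knuckle over the middle of its pin.
- plain_lid: Loose brown wooden lid of the same size with the same handle but no knuckles, 0.3 kg, lying on the table: it belongs elsewhere, leave it. Origin: centre of its underside, z up, handle bar along its y.

How it is judged:
By the outcome, as a careful person would: the job done as asked, in the order asked, and still so for the second after the job is handed in, with the robot touching nothing.
It also fails if it takes over 43 s, if anything falls off the work surface, if the arm or the gripper's body presses on something with over 40 N, if the wrist force passes 120 N, or if a joint passes its speed limit or range.

## Working session

There is one attempt and no reset: what is moved stays moved. The work goes in short steps, Python scripts to look and compute and a tool call to move; the robot and the scene stay as the last step left them, time stands still between calls to the robot, and variables do not carry over. Pictures are saved under pics/ and viewed, and the job is handed in when it is done.

Besides the shell and the picture viewer there is one more tool, called after "Emit:" as name(argument=value, ...), one argument or row to a line, values as JSON. carry_out: Moves the arm, as the interface text tells. Its arguments: {"type":"object","properties":{"targets":{"type":"array"},"squeeze":{"type":"number"}},"required":["targets"]}

```bash
mkdir -p pics; ls; cat > h.py <<'E'
import numpy as np, cv2
from station import arm
from scipy.spatial.transform import Rotation as R
def save(n,img): cv2.imwrite(f'pics/{n}.png',img[:,:,::-1])
def px2w(name,uv,depth=None,z=None,M=None):
    c=M or arm.camera_model(name)
    K=np.array(c['camera_matrix']);D=np.array(c['distortion']);T=np.array(c['world_from_camera'])
    uv=np.atleast_2d(np.array(uv,float)) # col,row
    n=cv2.undistortPoints(uv.reshape(-1,1,2),K,D).reshape(-1,2)
    r=np.c_[n,np.ones(len(n))]
    if z is not None:
        d=r@T[:3,:3].T; s=(z-T[2,3])/d[:,2]; return T[:3,3]+d*s[:,None]
    return (r*np.atleast_1d(depth)[:,None])@T[:3,:3].T+T[:3,3]
def cloud(name,d,M=None):
    v,u=np.nonzero(d>0); return px2w(name,np.c_[u,v],d[v,u],M=M),u,v
E
python3 - <<'E'
from h import *
print({k:np.round(v,3) if not isinstance(v,dict) else v for k,v in arm.get_state().items()}, arm.grip_depth)
for n in ['top','side']:
    p,d=arm.grab_frame(n); save(n+'0',p); np.save(n+'0.npy',d)
    for q in ['hinged_lid','plain_lid','supply_box','knuckle_mid']:
        print(n,q,[(np.round(x['point']),round(x['conf'],2)) for x in arm.landmark_of(n,q)][:3])
E
```

```text
pics
{'t': np.float64(0.0), 'q': array([-0.878,  0.359,  0.011, -0.   , -1.224, -0.288]), 'qd': array([-0.   ,  0.   , -0.   ,  0.   , -0.001, -0.002]), 'joint_efforts': array([ 1.0000e-03, -5.8272e+01,  2.9305e+01,  6.9970e+00,  7.0000e-03,
       -0.0000e+00]), 'eef_pos': array([ 0.266, -0.62 ,  0.404]), 'ee_rot': array([ 3.14 , -0.   , -2.737]), 'force': array([ 0.628, -0.404, -0.633]), 'moment': array([-0.006,  0.012,  0.033]), 'width': np.float64(0.087)} 0.1593
top hinged_lid [(array([288., 440.]), 0.67)]
top plain_lid [(array([284., 201.]), 0.63)]
top supply_box [(array([254., 327.]), 0.92)]
top knuckle_mid [(array([248., 445.]), 0.71)]
side hinged_lid [(array([218., 405.]), 0.77)]
side plain_lid [(array([372., 305.]), 0.96)]
side supply_box [(array([269., 325.]), 0.57)]
side knuckle_mid [(array([202., 365.]), 0.79)]
```

View pics/top0.png

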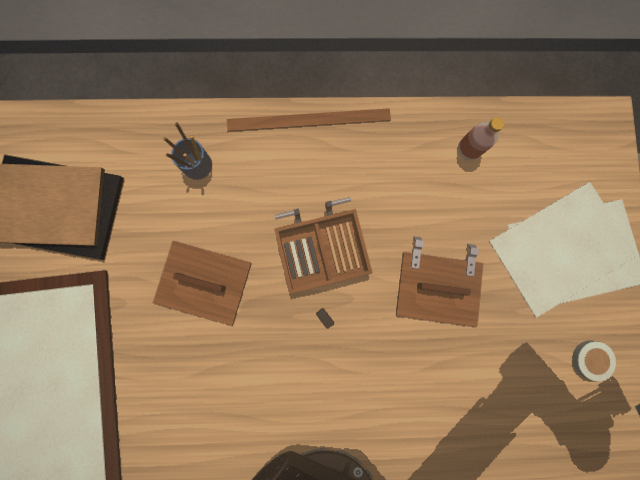

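View pics/side0.png

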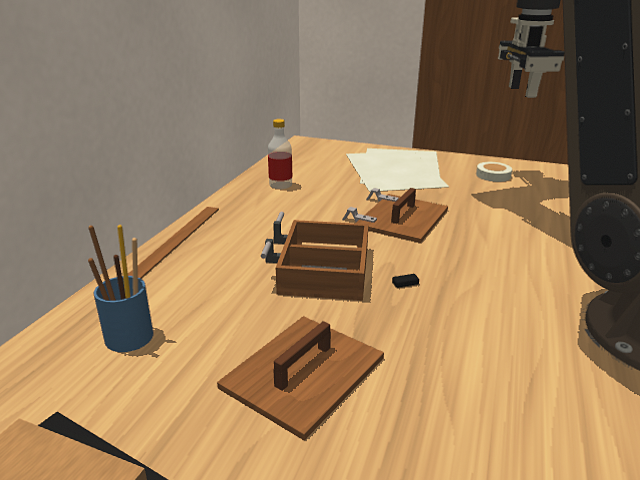

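The top view shows the hinged lid at about (row 288, col 440) with its knuckles pointing up (+x). The box is at (254, 325) with its pins at rows 200–215, and the plain lid is at (283, 201). The side view agrees.

```bash
python3 - <<'E'
from h import *
p=cv2.imread('pics/top0.png'); d=np.load('top0.npy')
P,u,v=cloud('top',d)
hsv=cv2.cvtColor(p,cv2.COLOR_BGR2HSV)[v,u]
def reg(c,r): return (np.hypot(u-c[0],v-c[1])<r)
def rect(m,nm):
    q=P[m][:,:2].astype(np.float32); r=cv2.minAreaRect(q*1000); print(nm,m.sum(),np.round(r[0],1),np.round(r[1],1),round(r[2],2)); return r
t=reg((327,350),40); print('table z',np.percentile(P[t][:,2],[5,50,95]))
L=reg((440,288),65)
for c in [(440,290),(201,284)]:
    Q=reg(c,68)
    h=Q&(P[:,2]>.045); rect(h,'handle'); print(np.percentile(P[h][:,2],[5,50,95]),P[h].mean(0))
    pl=Q&(P[:,2]>.006)&(P[:,2]<.02)&(hsv[:,1]>90); rect(pl,'plate'); print(np.median(P[pl],0))
B=reg((324,254),62)
rim=B&(P[:,2]>.047)&(P[:,2]<.062)&(hsv[:,1]>90); rect(rim,'rim'); print(np.percentile(P[rim][:,2],[5,50,95]))
pin=(u>270)&(u<360)&(v>190)&(v<225)&(P[:,2]>.06)
for s in [pin&(u<308),pin&(u>=308)]:
  rect(s,'pin');print(P[s].mean(0),np.percentile(P[s][:,2],[5,50,95]))
kn=(u>405)&(u<485)&(v>230)&(v<280)&(hsv[:,1]<60)&(P[:,2]>.008)
for s in [kn&(u<445),kn&(u>=445)]: rect(s,'knuck');print(P[s].mean(0),P[s].max(0))
M=arm.camera_model('top'); print(np.array(M['world_from_camera']).round(3),np.array(M['camera_matrix'])[0,0])
for n,q in [((440,288),'lid lm'),((445,248),'km'),((327,254),'box')]: print(q,px2w('top',n,z={'lid lm':0,'km':.016,'box':0}[q]))
big=cv2.resize(p[180:340,260:500],None,fx=3.3,fy=3.3,interpolation=cv2.INTER_CUBIC);cv2.imwrite('pics/crop.png',big)
E
```

```text
table z [-0.00293559  0.00022877  0.00417515]
handle 320 [ 472.6 -277.9] [111.4  14.1] 81.06
[0.05184725 0.05591546 0.05902804] [ 0.47251327 -0.27665554  0.0557115 ]
plate 4672 [ 457. -261.] [228.5 230.2] 74.45
[ 0.46477677 -0.27558153  0.01205042]
handle 328 [498.1 274.2] [110.5  14.1] 73.28
[0.05248803 0.05592442 0.05931566] [0.49813316 0.27351986 0.05590564]
plate 5105 [485.4 268.1] [234.6 238. ] 6.02
[0.49621689 0.27323585 0.01217173]
rim 1269 [576.8  -1.6] [178.1 190.3] 12.9
[0.04828924 0.05476522 0.05795104]
pin 124 [644.2  74.5] [11.5 55.7] 12.38
[0.64405663 0.07238993 0.0751737 ] [0.07159645 0.07565568 0.0785698 ]
pin 125 [671.  -39.9] [12.5 55.8] 14.65
[ 0.66942495 -0.03844914  0.07441022] [0.06832625 0.07488473 0.078128  ]
knuck 231 [ 559.  -225.5] [19.  73.4] 82.94
[ 0.55773472 -0.22508413  0.01951652] [ 0.59588742 -0.21272266  0.03328725]
knuck 240 [ 538.9 -354. ] [19. 73.] 81.97
[ 0.5380356  -0.35309358  0.01933026] [ 0.57445068 -0.33978027  0.03361781]
[[-0.02  -0.993  0.12   0.471]
 [-0.999  0.017 -0.03   0.03 ]
 [ 0.028 -0.12  -0.992  1.048]
 [ 0.     0.     0.     1.   ]] 445.62478453349866
lid lm [[ 0.47470922 -0.28151548  0.        ]]
km [[ 0.56772701 -0.29349516  0.016     ]]
box [[ 0.55990123 -0.01653051  0.        ]]
```

View pics/crop.png

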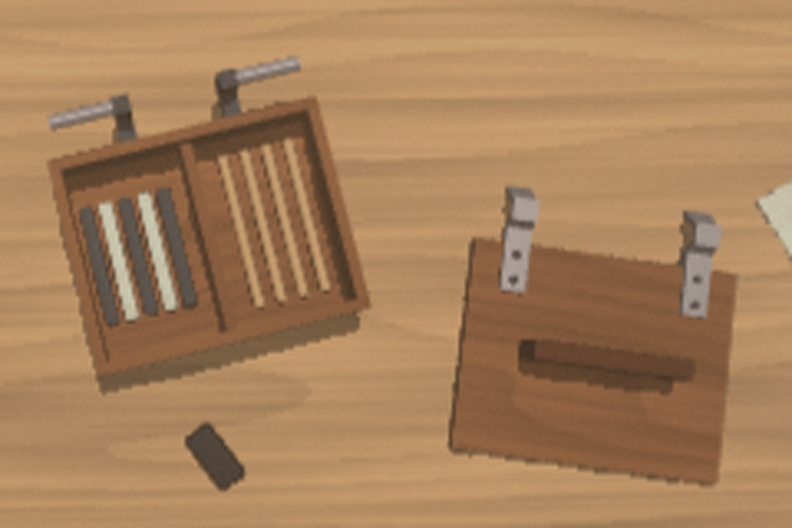

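Emit:
carry_out(
  targets=[
    [[0,0,-1,0,0,0,1],[0,0,-1,0,0,0,1],[0,0,-1,0,0,0,1],[0,0,-1,0,0,0,1],[0,0,-1,0,0,0,1],[0,0,-1,0,0,0,1],[0,0,-1,0,0,0,1],[0,0,-0.26,0,0,0,1],[0,0,0,-0.6,-0.3,0,1],[0,0,0,-1,-0.42,0.2,1],[0,0,0,-1,-0.42,0.2,1],[0,0,0,-1,-0.42,0.3,1],[0,0,0,-1,-0.42,0.3,1],[0,0,0,-1,-0.42,0.3,1],[0,0,0,-1,-0.42,0.3,1],[0,0,0,-1,-0.42,0.3,1],[0,0,0,-1,-0.42,0.3,1],[0,0,0,-1,-0.42,0.3,1],[0,0,0,-1,-0.42,0.3,1],[0,0,0,-1,-0.42,0.2,1]],
  ],
)

```text
t: 3.0
eef_pos: [0.4318, -0.3509, 0.3295]
ee_rot: [-3.141, 0.0, -1.725]
force: [-0.5, -0.2, 0.1]
width: 0.0879
```

Emit:
carry_out(
  targets=[
    [[0,0,0,-1,-0.42,0.3,1],[0,0,0,-1,-0.42,0.3,1],[0,0,0,-0.8,-0.4,0.3,1],[0,0,0,-0.4,-0.2,0.1,1],[0,0,0,0,0,0,1],[0,0,0,0,0,0,1]],
  ],
)

```text
t: 3.75
eef_pos: [0.4789, -0.2791, 0.305]
ee_rot: [-3.141, -0.0, -1.724]
force: [0.6, -1.0, 0.0]
width: 0.0875
```

```bash
cat > st.py <<'E'
from h import *
def st():
    s=arm.get_state(); print('t',round(float(s['t']),2),'pos',np.round(s['eef_pos'],4),'rot',np.round(np.degrees(s['ee_rot']),2),'F',np.round(s['force'],1),'w',round(float(s['width']),4)); return s
def delta(target,yawdeg=None):
    s=arm.get_state(); Rm=R.from_euler('xyz',s['ee_rot']).as_matrix()
    print('tool shift units',np.round(Rm.T@(np.array(target)-s['eef_pos'])/.025,2), 'z-turn units', None if yawdeg is None else round(-(yawdeg-np.degrees(s['ee_rot'][2]))/8,2))
E
python3 - <<'E'
from st import *
st(); delta([.4726,-.2775,.2073],-98.7)
M=arm.camera_model('wrist')
p,d=arm.grab_frame('wrist'); save('w1',p); np.save('w1.npy',d)
P,u,v=cloud('wrist',d,M)
h=(P[:,2]>.046)&(P[:,2]<.066)&(np.hypot(P[:,0]-.4726,P[:,1]+.2775)<.07)
print(h.sum(),cv2.minAreaRect((P[h][:,:2]*1000).astype(np.float32)),P[h].mean(0))
E
```

```text
t 3.75 pos [ 0.4789 -0.2791  0.305 ] rot [-179.98   -0.    -98.76] F [ 0.6 -1.   0. ] w 0.0875
tool shift units [-0.03  0.26  3.91] z-turn units -0.01
2967 ((470.608154296875, -280.1187744140625), (104.87158203125, 13.97137451171875), 81.24396514892578) [ 0.47032503 -0.28387861  0.05561207]
```

View pics/w1.png

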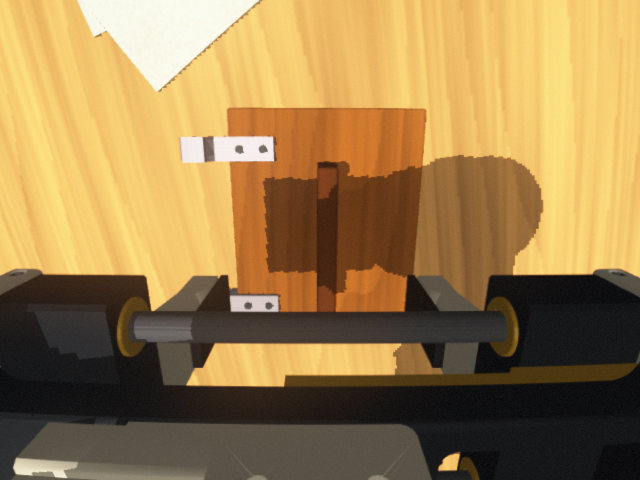

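The wrist view shows the hinged lid with two knuckles at the left (rows 150 and 300) and the handle at about column 327. Its handle yaw agrees with the top view. I'm descending to grasp it.

Emit:
carry_out(
  targets=[
    [[0,0,0,0,0.28,0,1],[0,0,0,0,0,0.6,1],[0,0,0,0,0,0.8,1],[0,0,0,0,0,0.8,1],[0,0,0,0,0,0.7,1],[0,0,0,0,0,0.5,1],[0,0,0,0,0,0.3,1],[0,0,0,0,0,0.2,1],[0,0,0,0,0,0,1],[0,0,0,0,0,0,0],[0,0,0,0,0,0,-0.4],[0,0,0,0,0,0,-1],[0,0,0,0,0,0,-1],[0,0,0,0,0,0,-1],[0,0,0,0,0,0,-1],[0,0,0,0,0,0,-1],[0,0,0,0,0,0,-1],[0,0,0,0,0,0,-1]],
  ],
  squeeze=40,
)

```text
t: 6.05
eef_pos: [0.4722, -0.2778, 0.2072]
ee_rot: [-3.141, 0.0, -1.723]
force: [0.7, 0.6, -0.3]
width: 0.0135
```

```bash
python3 - <<'E'
from st import *
st()
E
```

```text
t 6.05 pos [ 0.4722 -0.2778  0.2072] rot [-179.99    0.    -98.73] F [ 0.7  0.6 -0.3] w 0.0135
```

Emit:
carry_out(
  targets=[
    [[0,0,0,0,0,-0.2,-1],[0,0,0,0,0,-0.4,-1],[0,0,0,0,0,-0.6,-1],[0,0,0,0,0,-0.7,-1],[0,0,0,0,0,-0.7,-1],[0,0,0,0,0,-0.7,-1],[0,0,0,0,0,-0.7,-1],[0,0,0,0,0,-0.5,-1],[0,0,0,0,0,-0.3,-1],[0,0,-0.3,0,0,0,-1],[0,0,-0.5,0,0,0,-1],[0,0,-0.6,0,0,0,-1],[0,0,-0.6,0,0,0,-1],[0,0,-0.5,0,0,0,-1],[0,0,-0.24,0,0,0,-1],[0,0,0,0,0,0,-1]],
  ],
)

```text
t: 8.05
eef_pos: [0.4721, -0.2778, 0.3271]
ee_rot: [3.141, 0.0, -1.341]
force: [-0.0, -0.2, -2.5]
width: 0.0138
```

```bash
python3 - <<'E'
from st import *
st(); delta([.563,-.005,.327],-76.8)
p,d=arm.grab_frame('side'); save('s2',p)
E
```

```text
t 8.05 pos [ 0.4721 -0.2778  0.3271] rot [ 1.7998e+02  1.0000e-02 -7.6840e+01] F [-0.  -0.2 -2.5] w 0.0138
tool shift units [-9.8  -6.02  0.  ] z-turn units -0.01
```

View pics/s2.png

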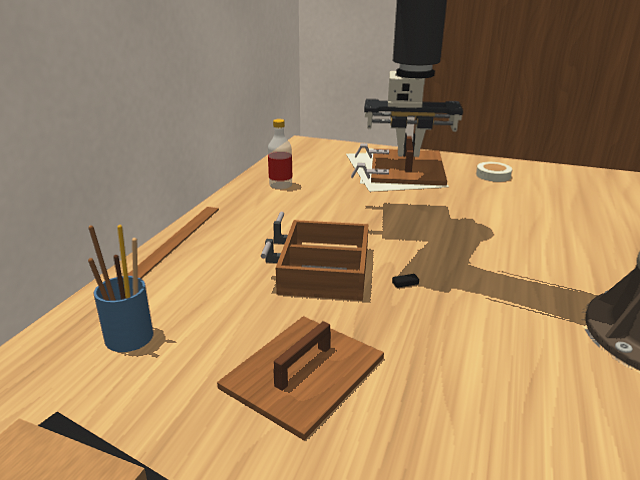

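The side view shows the lid held level at about (165, 408). I'm carrying it over the box at this height.

Emit:
carry_out(
  targets=[
    [[0,0,0,-0.3,-0.2,0,-1],[0,0,0,-0.6,-0.4,0,-1],[0,0,0,-0.8,-0.5,0,-1],[0,0,0,-0.9,-0.5,0,-1],[0,0,0,-0.9,-0.5,0,-1],[0,0,0,-0.9,-0.5,0,-1],[0,0,0,-0.9,-0.5,0,-1],[0,0,0,-0.9,-0.5,0,-1],[0,0,0,-0.9,-0.5,0,-1],[0,0,0,-0.9,-0.6,0,-1],[0,0,0,-0.8,-0.6,0,-1],[0,0,0,-0.6,-0.4,0,-1],[0,0,0,-0.4,-0.32,0,-1],[0,0,0,0,0,0,-1],[0,0,0,0,0,0,-1],[0,0,0,0,0,0,-1]],
  ],
)

```text
t: 10.1
eef_pos: [0.5626, -0.0055, 0.3272]
ee_rot: [3.142, 0.0, -1.341]
force: [0.3, -0.4, -1.8]
width: 0.0136
```

```bash
python3 - <<'E'
from st import *
st(); delta([.563,-.005,.327],-76.8)
for n in ['side','top','wrist']:
    M=arm.camera_model(n)
    p,d=arm.grab_frame(n); save(n+'3',p); np.save(n+'3.npy',d)
    for q in ['knuckle_mid']:
        print(n,q,[(np.round(x['point']),round(x['conf'],2),px2w(n,x['point'][::-1],z=.136,M=M)) for x in arm.landmark_of(n,q)][:2])
p=cv2.imread('pics/top3.png'); d=np.load('top3.npy'); P,u,v=cloud('top',d)
sat=cv2.cvtColor(p,cv2.COLOR_BGR2HSV)[v,u][:,1]
L=(P[:,2]>.122)&(P[:,2]<.145)&(np.hypot(P[:,0]-.56,P[:,1])<.15)
r=cv2.minAreaRect((P[L&(sat>90)][:,:2]*1000).astype(np.float32)); print('plate',r)
k=(P[:,2]>.128)&(P[:,2]<.16)&(sat<60)&(np.hypot(P[:,0]-.65,P[:,1]-.02)<.11)
for s in (k&(P[:,1]>.017),k&(P[:,1]<.017)):
  if s.sum()>5: print('kn',s.sum(),cv2.minAreaRect((P[s][:,:2]*1000).astype(np.float32)),P[s].max(0))
E
```

```text
t 10.1 pos [ 0.5626 -0.0055  0.3272] rot [180.     0.   -76.86] F [ 0.3 -0.4 -1.8] w 0.0136
tool shift units [-0.02 -0.02  0.01] z-turn units -0.01
side knuckle_mid [(array([200., 275.]), 0.83, array([[0.65126627, 0.01095571, 0.136     ]])), (array([269., 326.]), 0.3, array([[0.48682582, 0.20683681, 0.136     ]]))]
top knuckle_mid []
wrist knuckle_mid []
plate ((523.6689453125, -14.44293212890625), (68.75289154052734, 189.8694305419922), 13.048501014709473)
```

View pics/side3.png

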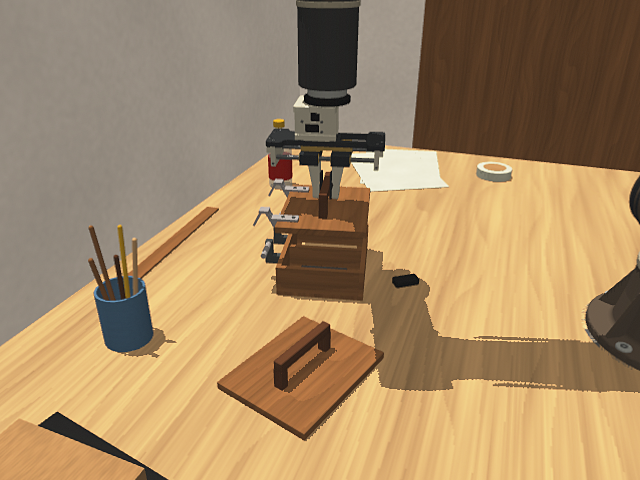

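View pics/top3.png

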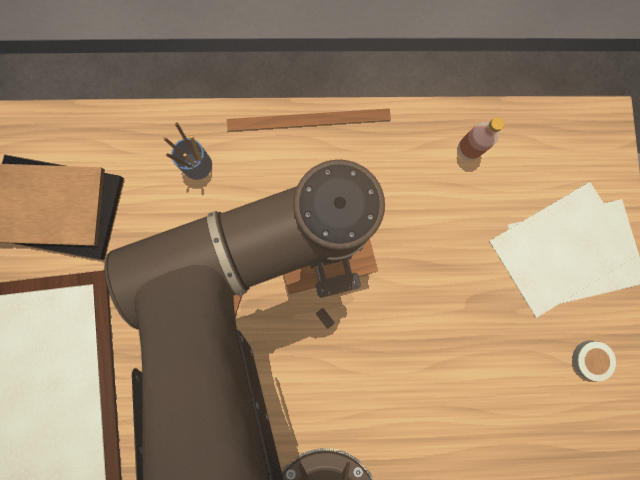

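View pics/wrist3.png

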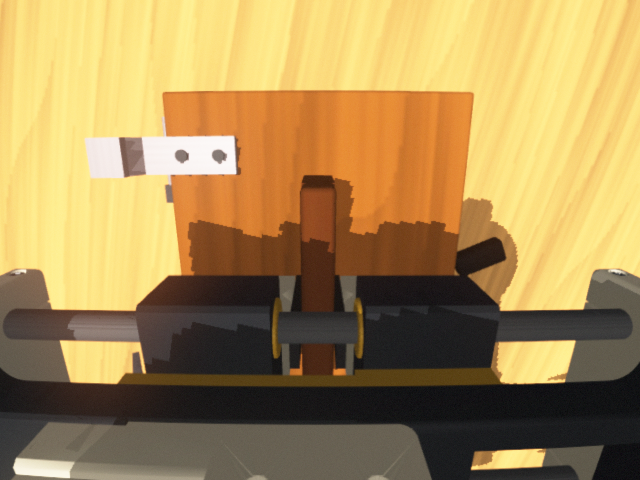

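```bash
python3 - <<'E'
from st import *
for n in ['wrist','side']:
    d=np.load(n+'3.npy'); p=cv2.imread(f'pics/{n}3.png')
    P,u,v=cloud(n,d); Rz=R.from_euler('z',-13.2,degrees=True).as_matrix()
    Q=(P-[.563,-.005,0])@Rz.T
    m=(abs(Q[:,0])<.07)&(abs(Q[:,1])<.09)&(abs(Q[:,2]-.132)<.02)
    if n=='wrist': m&=(Q[:,1]<-.03)|(Q[:,1]>.03)
    q=Q[m]; 
    for _ in range(4):
        A=np.c_[q[:,:2],np.ones(len(q))]; c=np.linalg.lstsq(A,q[:,2],rcond=None)[0]; r=q[:,2]-A@c; q=q[abs(r)<.005]
    print(n,len(q),'tilt deg dz/dx,dz/dy',np.degrees(c[:2]),'z0',c[2])
    # steel knuckles, and pins
    sat=cv2.cvtColor(p,cv2.COLOR_BGR2HSV)[v,u][:,1]
    for lo,hi,l in ((.135,.17,'kn'),(.06,.085,'pin')):
        k=(sat<70)&(Q[:,2]>lo)&(Q[:,2]<hi)&(Q[:,0]>.08)&(Q[:,0]<.125)
        for s in (1,-1):
            kk=k&(s*Q[:,1]>.04)&(s*Q[:,1]<.095)
            if kk.sum()>5: print(l,s,kk.sum(),Q[kk].min(0).round(4),np.median(Q[kk],0).round(4),Q[kk].max(0).round(4))
E
```

```text
wrist 32831 tilt deg dz/dx,dz/dy [ 0.51973241 -0.11167396] z0 0.1319610205704629
kn 1 38 [0.1022 0.0553 0.1352] [0.1041 0.0563 0.1373] [0.1074 0.0577 0.1404]
kn -1 2054 [ 0.08   -0.0739  0.135 ] [ 0.0917 -0.0651  0.1484] [ 0.1044 -0.0558  0.1509]
pin -1 82 [ 0.0969 -0.086   0.0733] [ 0.0985 -0.0754  0.075 ] [ 0.1014 -0.0401  0.0771]
side 2860 tilt deg dz/dx,dz/dy [0.31710707 0.0169618 ] z0 0.1328236503590424
kn 1 120 [0.0801 0.0518 0.1351] [0.0907 0.0679 0.1461] [0.108  0.0746 0.1506]
kn -1 97 [ 0.0804 -0.0773  0.135 ] [ 0.0905 -0.0615  0.1456] [ 0.1065 -0.055   0.1504]
pin 1 106 [0.089  0.0401 0.0603] [0.0938 0.0657 0.0751] [0.1013 0.0876 0.0776]
```

The lid is level within 0.5° and its knuckles line up with the pins within 1–2 mm. I'm lowering it gently.

Emit:
carry_out(
  targets=[
    [[0,0,0,0,0,0.2,-1],[0,0,0,0,0,0.3,-1],[0,0,0,0,0,0.3,-1],[0,0,0,0,0,0.3,-1],[0,0,0,0,0,0.3,-1],[0,0,0,0,0,0.2,-1],[0,0,0,0,0,0.2,-1],[0,0,0,0,0,0.1,-1],[0,0,0,0,0,0.1,-1],[0,0,0,0,0,0.1,-1],[0,0,0,0,0,0.1,-1],[0,0,0,0,0,0.1,-1],[0,0,0,0,0,0.1,-1],[0,0,0,0,0,0,-1],[0,0,0,0,0,0,-1]],
  ],
)

```text
t: 12.28
eef_pos: [0.5628, -0.0049, 0.2672]
ee_rot: [-3.142, -0.0, -1.341]
force: [0.1, 0.6, -3.2]
width: 0.0137
```

Emit:
carry_out(
  targets=[
    [[0,0,0,0,0,0.08,-1],[0,0,0,0,0,0.06,-1],[0,0,0,0,0,0.04,-1],[0,0,0,0,0,0,-1],[0,0,0,0,0,0,-1]],
  ],
)

```text
t: 12.9
eef_pos: [0.5628, -0.0049, 0.2627]
ee_rot: [3.142, -0.0, -1.341]
force: [-0.3, 0.7, -1.7]
width: 0.0139
```

Emit:
carry_out(
  targets=[
    [[0,0,0,0,0,0.02,-1],[0,0,0,0,0,0.02,-1],[0,0,0,0,0,0,-1],[0,0,0,0,0,0,-1]],
  ],
)

```text
t: 13.4
eef_pos: [0.5628, -0.0049, 0.2621]
ee_rot: [-3.141, -0.0, -1.34]
force: [-3.1, 1.3, 5.2]
width: 0.014
```

```bash
cat > chk.py <<'E'
from st import *
import sys
tag=sys.argv[1]; st()
p,d=arm.grab_frame('side'); save('side'+tag,p)
cv2.imwrite(f'pics/sc{tag}.png',cv2.resize(p[150:310,220:420,::-1],None,fx=3.5,fy=3.5,interpolation=cv2.INTER_CUBIC))
P,u,v=cloud('side',d); Rz=R.from_euler('z',-13.2,degrees=True).as_matrix()
Q=(P-[.563,-.005,0])@Rz.T
m=(abs(Q[:,0])<.07)&(abs(Q[:,1])<.09)&(abs(Q[:,2]-.067)<.015); q=Q[m]
for _ in range(4):
    A=np.c_[q[:,:2],np.ones(len(q))]; c=np.linalg.lstsq(A,q[:,2],rcond=None)[0]; r=q[:,2]-A@c; q=q[abs(r)<.005]
print(len(q),'tilt',np.degrees(c[:2]),'z0',c[2])
E
python3 chk.py 4
```

```text
t 13.4 pos [ 0.5628 -0.0049  0.2621] rot [-179.98   -0.    -76.8 ] F [-3.1  1.3  5.2] w 0.014
2960 tilt [ 0.32476082 -0.01078806] z0 0.06782049888454969
```

View pics/sc4.png

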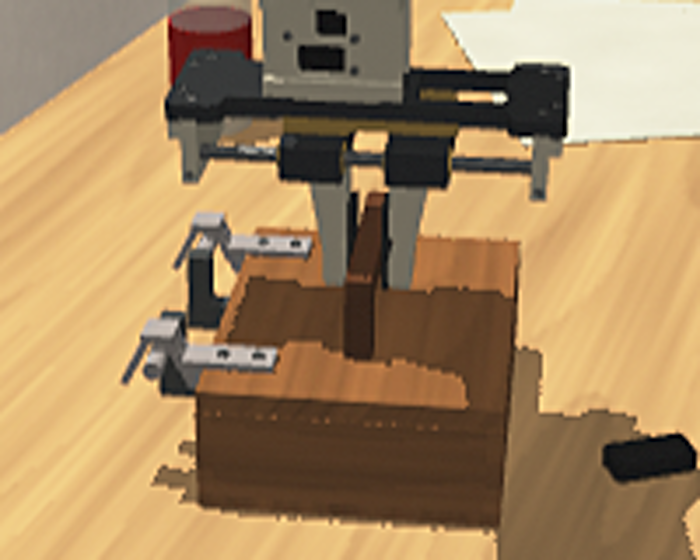

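The lid is in contact (about 8 N of upward change) and flat, with both knuckles over their pins (crop positions (215, 225) and (165, 335)). I'm releasing it and retreating straight up.

Emit:
carry_out(
  targets=[
    [[0,0,0,0,0,0,-0.6],[0,0,0,0,0,0,-0.4],[0,0,0,0,0,0,0],[0,0,0,0,0,0,0.2],[0,0,0,0,0,0,0.2],[0,0,0,0,0,0,0.2],[0,0,0,0,0,-0.3,0.2],[0,0,0,0,0,-0.6,0.2],[0,0,0,0,0,-0.9,0.2],[0,0,0,0,0,-0.9,0.2],[0,0,0,0,0,-0.9,0.2],[0,0,0,0,0,-0.6,0.2],[0,0,0,0,0,-0.3,0.2],[0,0,0,0,0,0,0.2],[0,0,0,0,0,0,0.2]],
  ],
)

```text
t: 15.32
eef_pos: [0.5626, -0.0049, 0.3733]
ee_rot: [3.14, 0.0, -1.341]
force: [-0.6, -0.0, 0.6]
width: 0.0525
```

```bash
python3 chk.py 5
```

```text
t 15.32 pos [ 0.5626 -0.0049  0.3733] rot [ 1.7992e+02  1.0000e-02 -7.6810e+01] F [-0.6 -0.   0.6] w 0.0525
3190 tilt [0.32601313 0.05856483] z0 0.06775052392650764
```

View pics/sc5.png

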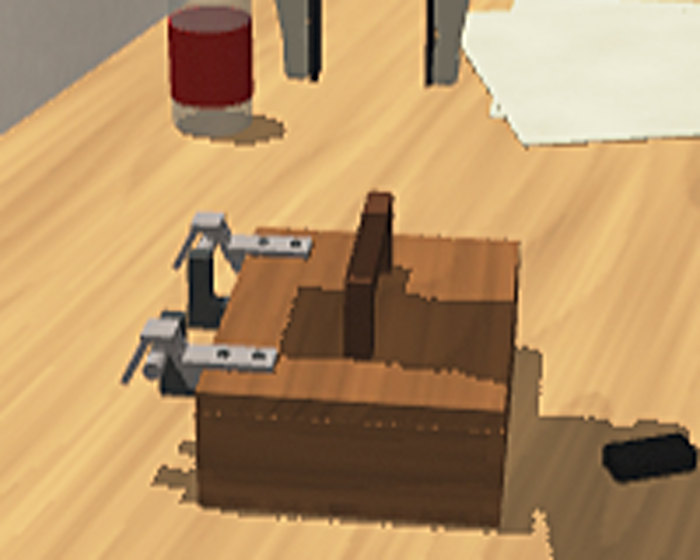

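The side crop shows the lid closed on the rim with both knuckles over their pins (crop positions (210, 225) and (160, 335)). The gripper is well clear, so I'm handing the job in.

```bash
python3 -c "
from station import arm
print(arm.job_done())"
```

```text
the job is handed in; nothing more can be done
None
```

I picked up the hinged lid by its handle, turned it about 22° and lowered it onto the box. I opened the gripper only once the lid was resting on the rim, after a force change of about 8 N.

**Last checks:**
- **Lid:** the side camera after release shows it flat and closed. Its top is at 67.8 mm against 67 mm expected, and its tilt is about 0.3°. That camera read about the same offset and tilt while the lid was still held level, so both are probably calibration error.
- **Knuckles:** both sit over their pins.
- **Plain lid:** I never touched it.
- **Gripper and time:** the fingertips were about 80 mm above the handle's top when I handed in, at about 15.4 s of the 43 s allowed.

**Disagreement:** before lowering, the side-camera network put the hinge point about 8 mm off. The depth measurements from the top, wrist and side cameras agreed within about 2 mm, so I used those instead, and the lid seated cleanly.

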